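Draw the packing plate from under the black control unit

TASK

Each of the two instruments on the bench has its front propped up on a packing plate with a yellow grip. Draw the plate straight out from under the black control unit without shifting or tipping the unit, so that it comes down on its own four feet, and lay the plate flat in the steel tray without dropping it. Leave the cream instrument where it is, still propped on its own plate.

Things in the scene. Friction and masses are not known exactly. Their poses are not given: they have to be found in the camera images.
- shim: Aluminium plate under the black unit, 120 (x) x 40 (y) x 8 mm thick, 150 g, flat on the bench. Upright yellow fin 30 (x) x 16 (y) mm, centred at x = -40 mm, top 50 mm above the underside. Origin: centre of underside. +x points under the unit: draw it out along -x, towards the robot, with about 5 N; 25 mm of it lie under the unit, the fin 60 mm clear of it. The cream unit has an identical plate.
- black_unit: Loose black box, 160 deep (x) x 130 (y) x 80 mm high, grey front panel, 0.6 to 1 kg, heavier at the rear. It stands on its rear feet and on the plate, which holds its front 4 to 5 mm up (under 2 degrees); four feet 4 mm high. Origin: middle of the front face's lower edge, level with the feet's undersides; +x from front to rear, z up.
- cream_unit: Cream box with a white top and blue front panel: size, feet, origin and axes as the black unit, propped in the same way on its own identical plate. To be left alone. Either unit may be the left or the right one.
- tray: Shallow open steel tray fixed to the bench between the two units: outside 210 (x) x 150 (y) x 16 mm high, walls and floor 4 mm thick. Origin: centre of its underside; z up. The plate fits in flat, lengthwise or across.
Mind the look-alikes: they are no part of the job. Of the things shaped like the black_unit, the black one is meant.

How it is judged (in metres and radians):
At the end, for the whole second after the job is handed in: The plate from under the black unit lies flat (within 6 degrees) and at rest on the tray's floor, released; the black unit stands level on its own four feet within 15 mm of where it was; the cream instrument is within 15 mm of where it was and still propped nose-up on its plate (x of shim in the frame of tray between -0.085 and 0.085 m and y of shim in the frame of tray between -0.06 and 0.06 m and z of shim in the frame of tray below 0.012 m and angle between shim's own z axis and vertical below 0.1 rad and linear speed of each of shim, black_unit below 0.02 m/s and distance of each of black_unit, cream_unit from where it was at the start of the episode below 0.015 m and angle between black_unit's own z axis and vertical below 0.015 rad and angle between cream_unit's own z axis and vertical above 0.018 rad); the robot touches nothing.
It fails at once if the black unit's front is shifted by more than 15 mm (distance of black_unit from where it was at the start of the episode above 0.015 m).
It fails at once if the black unit is tipped by more than 8 degrees (angle between black_unit's own z axis and vertical above 0.14 rad).
It fails at once if the cream instrument is shifted by more than 15 mm (distance of cream_unit from where it was at the start of the episode above 0.015 m).
It fails at once if the plate is dropped or flung into the tray (faster than 0.8 m/s within 50 mm above it) (linear speed of shim above 0.8 m/s and z of shim in the frame of tray below 0.05 m and horizontal distance between shim and tray below 0.1 m).
It also fails if it takes over 40 s, if anything falls off the work surface, if the arm or the gripper's body presses on something with over 40 N, if the wrist force passes 120 N, or if a joint passes its speed limit or range.

ROBOT

A 6-joint arm with a two-finger parallel gripper is mounted at the origin on the work surface. World frame = base frame: x ahead of the robot, y to its left, z up, the work surface at z = 0. Lengths are in m, angles in degrees, forces in N, time in s.
With the tool pointing down it reaches from about 0.35 to 0.875 m from the base axis. Payload 4.2 kg.
Tool frame: the origin (TCP) lies on the front face of the gripper's body, between the roots of the fingers; the fingertips stand 70 mm ahead of it and the grasp point (between the pads) lies 51 mm ahead of it; z points along the fingers, y is the line along which they close (so a half turn about z gives the same grasp; the last joint's range is limited). The gripper opens to 87 mm and grips with 3 to 60 N. Pads are 19 mm wide; open, the fingers measure 117 mm over their backs; the gripper's body (75 mm by 190 mm) begins 51 mm behind the grasp point.
Start: joints at [-58.522, 22.042, 0.453, 0, -68.411, -14.817], TCP at [0.179, -0.599, 0.292] pointing down, gripper open.
Joint ranges: [-179.83, 179.83], [-69.29, 118.12], [-61.27, 80.66], [-181.25, 117.63], [-171.15, -9.14], [-177.46, 177.46]. Speed limits (degrees/s): [159.86, 159.86, 180, 180, 180, 180].

INTERFACE

Orientations are given as a 3x3 rotation matrix whose columns are the frame's x, y, z axes.
In Python, from station import r gives the robot as it stands.
- The arm moves only by the shell command python3 -m pendant 'ROWS' [OPENING]. ROWS is JSON, a list of rows, each a list of 2 entries, a list of its own where there are three numbers: the shift along the tool's x, y, z in mm, then the turn, a rotation vector about the tool's x, y, z in rad. A call has 1 to 10 rows; each row is the pose to reach, as a shift and turn from the pose commanded when the call began, along the tool's axes at that moment; what a row does not reach only later rows make up. A row lasts 1/10 s, in which the tool goes at most 50 mm and 8.59 degrees, less where a joint would pass 70% of its speed; a pose out of reach is approached as far as the arm can. A call with a gripper value outside its range is refused whole. OPENING is the opening, from 0 (shut) to 1 (fully open), set as the call begins (- or left out, the last holds). The fingers move at their own pace and stop on an object; the grip force is fixed at half the most. Time passes only in rows, so rows that repeat a pose let the fingers close. It gives the time, the measured TCP pose, the force, the opening and the grip force at its end, in the units of the state.
- r.sense(): the state, without advancing time (a new reading comes with each control period).
- r.capture(name): name is "scene" or "top" or "wrist"; returns a dict with "frame" (400x640x3 uint8, red, green, blue), "vertical_fov" (degrees; the focal length in pixels is half the picture's height over the tangent of half this angle, whatever the lens; pixels are square), "cx", "cy" (the principal point, pixels), "distortion" ([k1, k2, p1, p2, k3] as OpenCV has them; the pictures are not rectified), "rvec" (rotation vector, rad) and "tvec" (3), from world to camera coordinates, as OpenCV has them. Camera axes: x right, y down, z forward; pixel columns grow to the right and rows downward; lengths in m; the calibration is good to about 2 mm. A picture is of the moment at which its call begins. There is no depth.
- r.finish_job(): hands the job in; it is judged then, once.
The state is a dict: "time_s": time; "joints": joint angles; "joint_velocities": joint speeds; "effort": joint torques, N m; "tcp_pos": TCP position; "ee_rot": TCP orientation; "wrist_force": force on the tool from outside, world axes, zero at the start; "moment": the same for the moment, N m; "gripper_width": opening from 0.0 (shut) to 1.0 (fully open); "gripper_force": force on a finger pad.
Only numpy, scipy, OpenCV 4.12 (cv2) and the standard library are available. Lean on these libraries where they do the work, as an engineer would, in place of code of your own. Each camera call takes 0.05 s, during which the arm holds its last target. There are 200 camera calls.

## Working session

There is one attempt and no reset: what is moved stays moved. The work goes in short steps, Python scripts to look and compute and a shell command to move; the robot and the scene stay as the last step left them, time stands still between calls to the robot, and variables do not carry over. Pictures are saved under pics/ and viewed, at most 10 in all, crops included, and the job is handed in when it is done.

```bash
mkdir -p pics
cat > h.py <<'E'
import numpy as np, cv2, pickle
from station import r
def cap(n,f):
    c=r.capture(n); cv2.imwrite(f'pics/{f}.png',c['frame'][:,:,::-1]); pickle.dump(c,open(f'pics/{f}.pkl','wb')); return c
def load(f): return pickle.load(open(f'pics/{f}.pkl','rb'))
def K(c):
    f=200/np.tan(np.radians(c['vertical_fov'])/2); return np.array([[f,0,c['cx']],[0,f,c['cy']],[0,0,1.]])
def ray(c,u,v):
    p=cv2.undistortPoints(np.array([[[u,v]]],float),K(c),np.array(c['distortion'],float))[0,0]
    R=cv2.Rodrigues(np.array(c['rvec'],float))[0]; t=np.array(c['tvec'],float).ravel()
    return -R.T@t, R.T@np.array([p[0],p[1],1])
def at(c,u,v,z):
    o,d=ray(c,u,v); return o+d*(z-o[2])/d[2]
def proj(c,P):
    return cv2.projectPoints(np.array(P,float).reshape(-1,3),np.array(c['rvec'],float),np.array(c['tvec'],float),K(c),np.array(c['distortion'],float))[0][:,0]
E
python3 -c "
from h import *
a=cap('scene','scene0');b=cap('top','top0')
for c in (a,b): print(c['vertical_fov'],ray(c,320,200))
s=r.sense();print(s['time_s'],s['ee_rot'],s['gripper_width'])"
```

```text
50.310268335331216 (array([ 0.9710966 , -0.01541485,  0.96916247]), array([-0.55018638,  0.09096799, -0.83030011]))
45.699502297023194 (array([0.2179278 , 0.0834107 , 1.46432328]), array([ 0.12754701, -0.01073417, -0.99188067]))
0.1 [[-9.58068790e-01 -2.86537505e-01 -6.72128094e-04]
 [-2.86538274e-01  9.58066951e-01  1.88028903e-03]
 [ 1.05170387e-04  1.99403666e-03 -9.99998006e-01]] 0.997716582865415
```

View pics/top0.png

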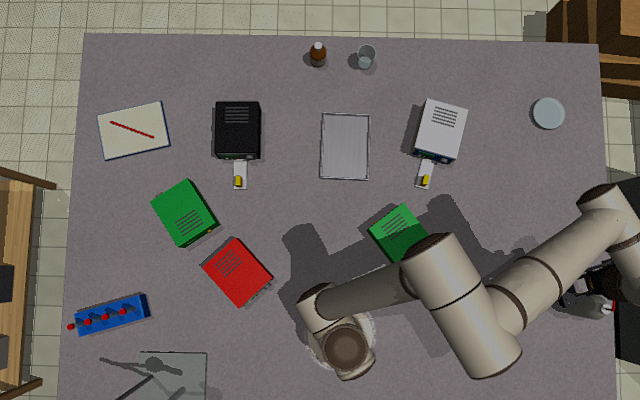

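View pics/scene0.png

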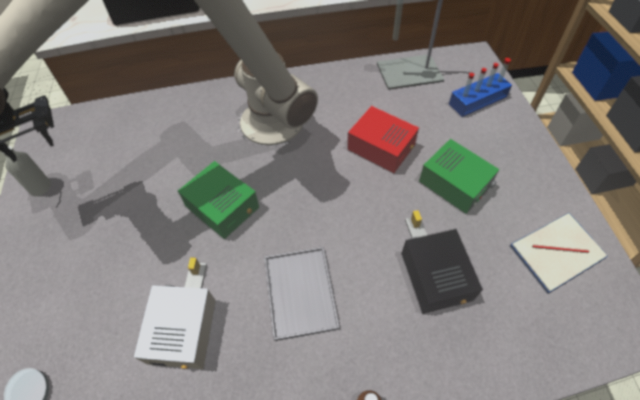

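The top view shows the black unit at (237,130), with its plate and yellow fin at (239,181). The cream unit is at (441,130) with its plate at (425,175), and the tray is at (345,146). The red and green boxes have no plates. The black box at (237,130) is the one meant, being the only black one and propped on a plate. I'll confirm that in an enlarged crop.

```bash
python3 -c "
from h import *
f=cv2.imread('pics/top0.png'); cv2.imwrite('pics/crop0.png',cv2.resize(f[95:195,205:275],None,fx=6,fy=6,interpolation=cv2.INTER_CUBIC)[:600])
c=load('top0')
T=[at(c,u,v,.016) for u,v in ((321,113),(368,114),(368,180),(319,179))]
print('tray',np.round(T,3),np.mean(T,0))
print('fin',at(c,239,181,.05))"
```

```text
tray [[ 0.68   0.069  0.016]
 [ 0.68  -0.079  0.016]
 [ 0.469 -0.08   0.016]
 [ 0.47   0.072  0.016]] [ 0.5747123  -0.00458659  0.016     ]
fin [0.45339356 0.31334903 0.05      ]
```

View pics/crop0.png

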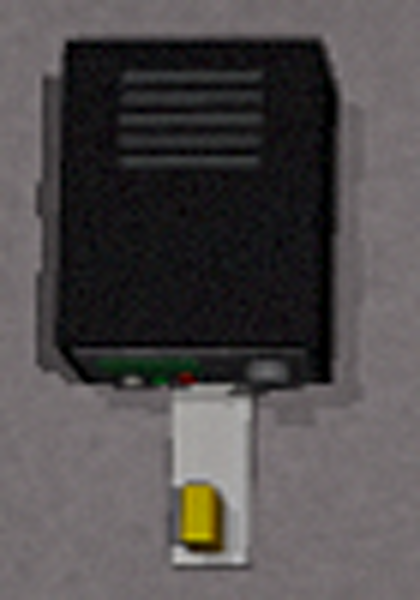

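The crop confirms it: a black box with a grey front panel, its plate's front edge running from (172,565) to (248,565) in the crop, and the top of the yellow fin near (197,512).

```bash
python3 -c "
from h import *
c=load('top0')
q=lambda x,y,z: at(c,205+x/6-.4,95+y/6-.4,z)
P=[q(172,565,.008),q(248,565,.008),q(252,392,.008),q(172,392,.008)]
print(np.round(P,4)); print('fin',q(197,512,.05))
U=[q(66,346,.087),q(330,348,.087),q(322,40,.084),q(66,40,.084)];print(np.round(U,3))
s=r.sense(); R=np.array(s['ee_rot']);p=np.array(s['tcp_pos'])
print(p,R.T@(q(197,512,.05)+[0,0,.2]-p)*1000)"
```

```text
[[0.4357 0.3371 0.008 ]
 [0.4364 0.2978 0.008 ]
 [0.5274 0.2988 0.008 ]
 [0.5267 0.3405 0.008 ]]
fin [0.45657274 0.31819513 0.05      ]
[[0.532 0.38  0.087]
 [0.533 0.249 0.087]
 [0.692 0.259 0.084]
 [0.689 0.387 0.084]]
[ 0.17908849 -0.59837243  0.29125017] [-528.48502768  798.54118057   42.78699019]
```

```bash
python3 -c "
from h import *
c=load('top0')
for h in (.08,.0):print(np.round([at(c,u,v,h)[:2] for u,v in ((187,180),(219,226),(151,209))],3).tolist())"
python3 -m pendant '[[[-345,312,0],[0,0,0]],[[-345,312,0],[0,0,0]],[[-345,312,0],[0,0,0]],[[-345,312,0],[0,0,0]],[[-345,312,0],[0,0,0]],[[-345,312,0],[0,0,0]],[[-345,312,0],[0,0,0]],[[-345,312,0],[0,0,0]],[[-345,312,0],[0,0,0]],[[-345,312,0],[0,0,0]]]' 1
python3 -m pendant '[[[-183,486,42],[0,0,0.247]],[[-183,486,42],[0,0,0.247]],[[-183,486,42],[0,0,0.247]],[[-183,486,42],[0,0,0.247]],[[-183,486,42],[0,0,0.247]],[[-183,486,42],[0,0,0.247]],[[-183,486,42],[0,0,0.247]],[[-183,486,42],[0,0,0.247]],[[-183,486,42],[0,0,0.247]],[[-183,486,42],[0,0,0.247]]]'
python3 -c "
from h import *
s=r.sense();print(s['tcp_pos'],s['ee_rot'],s['joints'])"
```

```text
[[0.449, 0.462], [0.314, 0.362], [0.361, 0.565]]
[[0.462, 0.484], [0.32, 0.378], [0.369, 0.592]]
time_s: 1.1
tcp_pos: [0.4218, -0.1977, 0.2922]
ee_rot: [[-0.957, -0.291, 0.001], [-0.291, 0.957, 0.0], [-0.001, 0.0, -1.0]]
wrist_force: [0.0, -0.7, -0.1]
gripper_width: 0.998
gripper_force: 0.0
time_s: 2.1
tcp_pos: [0.4534, 0.2853, 0.2526]
ee_rot: [[-0.999, -0.044, -0.0], [-0.044, 0.999, -0.0], [0.0, -0.0, -1.0]]
wrist_force: [0.9, -0.9, 0.6]
gripper_width: 0.997
gripper_force: 0.0
[0.45342713 0.28534444 0.2526227 ] [[-9.99017850e-01 -4.43082280e-02 -3.41591298e-04]
 [-4.43081243e-02  9.99017866e-01 -3.05123403e-04]
 [ 3.54775287e-04 -2.89688456e-04 -9.99999895e-01]] [ 4.95350727e+01  1.53146084e+01 -1.54958648e+01 -4.12589460e-03
 -5.92155292e+01 -1.36993457e+02]
```

```bash
python3 -m pendant '[[[-4,33,0],[0,0,0]],[[-4,33,0],[0,0,0]],[[-4,33,0],[0,0,0]],[[-4,33,0],[0,0,0]]]'
python3 -c "
from h import *
c=cap('wrist','w0')
f=cv2.imread('pics/w0.png')
s=r.sense();print(s['tcp_pos'],ray(c,320,200),proj(c,[[.457,.318,.05],[.436,.337,.008],[.436,.298,.008]]))"
```

```text
time_s: 2.5
tcp_pos: [0.4562, 0.3155, 0.2528]
ee_rot: [[-0.999, -0.043, -0.001], [-0.043, 0.999, -0.001], [0.001, -0.001, -1.0]]
wrist_force: [-0.2, -1.1, -0.3]
gripper_width: 1.0
gripper_force: 0.0
[0.45634923 0.31527958 0.25298869] (array([0.38241623, 0.31173987, 0.34465358]), array([ 0.27569173,  0.02010407, -0.96111925])) [[320.66482539 188.71967678]
 [341.41596702 157.09356224]
 [300.10638825 155.25666905]]
```

View pics/w0.png

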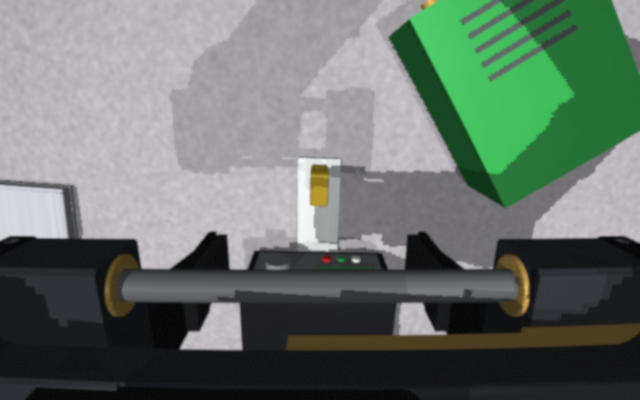

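The wrist view shows the plate corners at about (299,157) and (341,157) and the fin at (320,185), within a pixel or two of the prediction. I'll refine from an enlarged crop.

```bash
python3 -c "
from h import *
f=cv2.imread('pics/w0.png'); cv2.imwrite('pics/w0c.png',cv2.resize(f[150:250,280:360],None,fx=6,fy=6,interpolation=cv2.INTER_CUBIC))"
```

```text
(no output)
```

View pics/w0c.png

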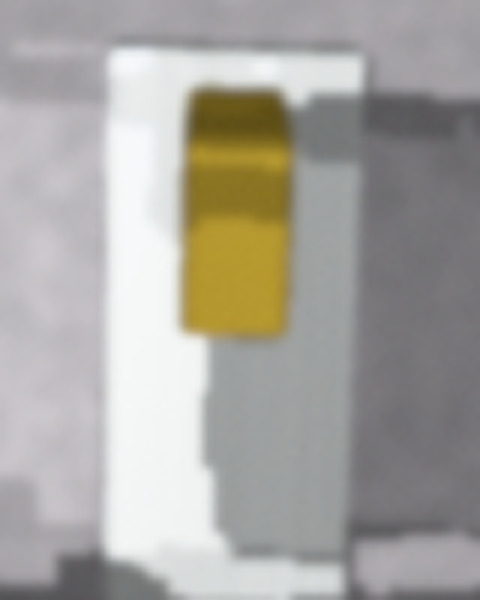

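The crop shows the plate's front edge from (108,45) to (366,50), with its sides reaching (103,550) and (346,550). The fin top spans (190,145), (292,150), (286,335) and (181,330).

```bash
python3 -c "
from h import *
c=load('w0')
q=lambda x,y,z: at(c,280+x/6-.4,150+y/6-.4,z)
P=np.array([q(108,45,.008),q(366,50,.008),q(346,550,.008),q(103,550,.008)]);F=np.array([q(190,145,.05),q(292,150,.05),q(286,335,.05),q(181,330,.05)])
print(np.round(P,4),np.round(F,4),F.mean(0))
a=lambda d:np.degrees(np.arctan2(d[1],d[0]))
print(a(P[2]-P[1]),a(P[3]-P[0]),a(F[2]-F[1]),a(F[3]-F[0]),a(P[0]-P[1])-90)
s=r.sense();R=np.array(s['ee_rot']);print(R.T@(F.mean(0)+[0,0,.04]-s['tcp_pos'])*1000, R)"
```

```text
[[0.4379 0.2957 0.008 ]
 [0.4368 0.3363 0.008 ]
 [0.5214 0.3382 0.008 ]
 [0.5232 0.2974 0.008 ]] [[0.4445 0.3095 0.05  ]
 [0.4445 0.3238 0.05  ]
 [0.4715 0.3243 0.05  ]
 [0.4714 0.3093 0.05  ]] [0.4579827 0.3167527 0.05     ]
1.2925680417153438 1.1627604866278434 1.213427890730266 -0.416507437319663 -178.55759508566797
[ -1.77179927   1.46373681 162.98732964] [[-9.99089489e-01 -4.26612935e-02 -4.55719263e-04]
 [-4.26611133e-02  9.99089521e-01 -3.97994612e-04]
 [ 4.72283305e-04 -3.78190742e-04 -9.99999817e-01]]
```

```bash
python3 -m pendant '[[[-2,1.5,40],[0,0,0.015]],[[-2,1.5,80],[0,0,0.015]],[[-2,1.5,115],[0,0,0.015]],[[-2,1.5,140],[0,0,0.015]],[[-2,1.5,155],[0,0,0.015]],[[-2,1.5,163],[0,0,0.015]],[[-2,1.5,163],[0,0,0.015]],[[-2,1.5,163],[0,0,0.015]],[[-2,1.5,163],[0,0,0.015]]]'
python3 -m pendant '[[[0,0,0],[0,0,0]],[[0,0,0],[0,0,0]],[[0,0,0],[0,0,0]],[[0,0,0],[0,0,0]],[[0,0,0],[0,0,0]],[[0,0,0],[0,0,0]],[[0,0,0],[0,0,0]],[[0,0,0],[0,0,0]],[[0,0,0],[0,0,0]],[[0,0,0],[0,0,0]]]' 0.0
```

```text
time_s: 3.45
tcp_pos: [0.459, 0.3184, 0.0913]
ee_rot: [[-1.0, -0.029, 0.002], [-0.029, 1.0, 0.002], [-0.002, 0.002, -1.0]]
wrist_force: [0.2, -0.0, 0.2]
gripper_width: 1.001
gripper_force: 0.0
time_s: 4.45
tcp_pos: [0.4584, 0.318, 0.09]
ee_rot: [[-1.0, -0.029, -0.0], [-0.029, 1.0, -0.0], [0.0, -0.0, -1.0]]
wrist_force: [0.6, -2.2, 1.3]
gripper_width: 0.179
gripper_force: 30.0
```

```bash
python3 -m pendant '[[[3,0,0],[0,0,0]],[[6,0,0],[0,0,0]],[[10,0,0],[0,0,0]],[[14,0,0],[0,0,0]],[[18,0,0],[0,0,0]],[[22,0,0],[0,0,0]],[[26,0,0],[0,0,0]],[[30,0,0],[0,0,0]],[[34,0,0],[0,0,0]],[[38,0,0],[0,0,0]]]'
python3 -m pendant '[[[6,0,0],[0,0,0]],[[6,0,0],[0,0,0]],[[6,0,0],[0,0,0]]]'
python3 -c "
from h import *
c=cap('top','top1');b=cap('scene','sc1')
f=cv2.imread('pics/top1.png')[90:220,190:300];g=cv2.imread('pics/sc1.png')[180:320,370:510]
cv2.imwrite('pics/v1.png',np.hstack([cv2.resize(f,(400,473)),cv2.resize(g,(400,473))]))"
```

```text
time_s: 5.45
tcp_pos: [0.4199, 0.3169, 0.09]
ee_rot: [[-1.0, -0.029, -0.0], [-0.029, 1.0, -0.0], [0.0, -0.0, -1.0]]
wrist_force: [-0.6, 0.0, -0.8]
gripper_width: 0.183
gripper_force: 29.9
time_s: 5.75
tcp_pos: [0.4141, 0.3168, 0.09]
ee_rot: [[-1.0, -0.029, -0.0], [-0.029, 1.0, -0.0], [0.0, -0.0, -1.0]]
wrist_force: [0.1, 0.0, 0.1]
gripper_width: 0.179
gripper_force: 29.9
```

View pics/v1.png

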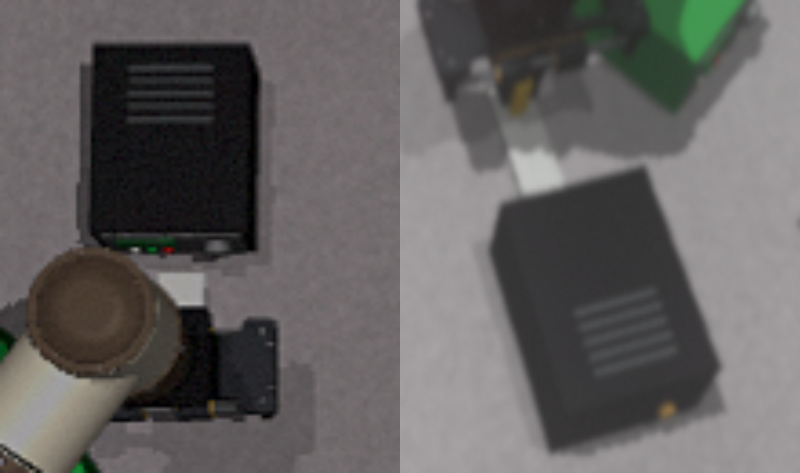

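The plate is clear, with a gap showing at (180,262) in the left crop, and the unit stands where it was. Next I'll lift the plate and carry it to the tray.

```bash
python3 -m pendant '[[[3,0,-8],[0,0,0]],[[5,0,-20],[0,0,0]],[[5,0,-35],[0,0,0]],[[5,0,-50],[0,0,0]],[[5,0,-62],[0,0,0]],[[5,0,-70],[0,0,0]],[[5,0,-70],[0,0,0]]]'
python3 -m pendant '[[[0,-15,0],[0,0,0]],[[0,-40,0],[0,0,0]],[[0,-75,0],[0,0,0]],[[0,-115,0],[0,0,0]],[[0,-155,0],[0,0,0]],[[-15,-195,0],[0,0,0]],[[-35,-230,0],[0,0,0]],[[-55,-265,0],[0,0,0]],[[-75,-290,0],[0,0,0]],[[-92,-308,0],[0,0,0]]]'
python3 -m pendant '[[[-12,-10,0],[0,0,0]],[[-20,-16,0],[0,0,0]],[[-25,-19,0],[0,0,0]],[[-25,-19,0],[0,0,0]],[[-25,-19,0],[0,0,0]],[[-25,-19,0],[0,0,0]]]'
python3 -c "
from h import *
c=cap('top','top2');b=cap('scene','sc2')
f=cv2.imread('pics/top2.png')[90:220,280:410];g=cv2.imread('pics/sc2.png')[200:360,230:390]
cv2.imwrite('pics/v2.png',np.hstack([cv2.resize(f,(400,400)),cv2.resize(g,(400,400))]))"
```

```text
time_s: 6.55
tcp_pos: [0.4098, 0.3172, 0.1615]
ee_rot: [[-1.0, -0.029, 0.002], [-0.029, 1.0, 0.002], [-0.002, 0.002, -1.0]]
wrist_force: [-0.3, -0.2, -1.9]
gripper_width: 0.18
gripper_force: 29.9
time_s: 7.55
tcp_pos: [0.5099, 0.0088, 0.1591]
ee_rot: [[-1.0, -0.026, -0.002], [-0.026, 1.0, -0.001], [0.002, -0.001, -1.0]]
wrist_force: [0.0, 0.5, -2.1]
gripper_width: 0.18
gripper_force: 29.9
time_s: 8.15
tcp_pos: [0.5353, -0.0062, 0.16]
ee_rot: [[-1.0, -0.03, -0.0], [-0.03, 1.0, 0.0], [0.0, 0.0, -1.0]]
wrist_force: [-0.0, 0.0, -0.7]
gripper_width: 0.184
gripper_force: 29.9
```

View pics/v2.png

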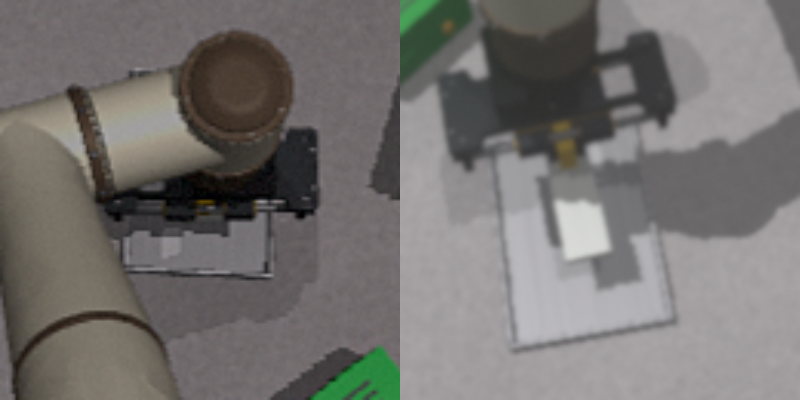

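The plate hangs over the middle of the tray, its far end at (583,255) in the right crop. I'll lower it gently.

```bash
python3 -m pendant '[[[0,0,10],[0,0,0]],[[0,0,22],[0,0,0]],[[0,0,34],[0,0,0]],[[0,0,44],[0,0,0]],[[0,0,52],[0,0,0]],[[0,0,57],[0,0,0]],[[0,0,60],[0,0,0]],[[0,0,62],[0,0,0]],[[0,0,63],[0,0,0]],[[0,0,63],[0,0,0]]]'
python3 -m pendant '[[[0,0,0.5],[0,0,0]],[[0,0,1],[0,0,0]],[[0,0,1.5],[0,0,0]],[[0,0,2],[0,0,0]],[[0,0,2.5],[0,0,0]],[[0,0,2.5],[0,0,0]],[[0,0,2.5],[0,0,0]]]'
```

```text
time_s: 9.25
tcp_pos: [0.5359, -0.0068, 0.0972]
ee_rot: [[-1.0, -0.029, 0.0], [-0.029, 1.0, 0.0], [-0.0, 0.0, -1.0]]
wrist_force: [-0.4, 0.4, -0.9]
gripper_width: 0.182
gripper_force: 29.9
time_s: 9.95
tcp_pos: [0.5358, -0.0068, 0.0945]
ee_rot: [[-1.0, -0.029, -0.0], [-0.029, 1.0, -0.0], [0.0, -0.0, -1.0]]
wrist_force: [0.1, 0.4, -1.2]
gripper_width: 0.182
gripper_force: 29.9
```

```bash
python3 -m pendant '[[[0,0,0.4],[0,0,0]],[[0,0,0.8],[0,0,0]],[[0,0,1.2],[0,0,0]],[[0,0,1.2],[0,0,0]],[[0,0,1.2],[0,0,0]]]'
```

```text
time_s: 10.45
tcp_pos: [0.5359, -0.0068, 0.0939]
ee_rot: [[-1.0, -0.029, 0.0], [-0.029, 1.0, -0.0], [-0.0, -0.0, -1.0]]
wrist_force: [-1.9, 1.2, 4.9]
gripper_width: 0.182
gripper_force: 29.9
```

The wrist force shows it resting on the floor. I'll release and back off.

```bash
python3 -m pendant '[[[0,0,0],[0,0,0]],[[0,0,0],[0,0,0]],[[0,0,0],[0,0,0]],[[0,0,0],[0,0,0]],[[0,0,0],[0,0,0]],[[0,0,0],[0,0,0]]]' 0.6
python3 -m pendant '[[[0,0,-10],[0,0,0]],[[0,0,-30],[0,0,0]],[[0,0,-60],[0,0,0]],[[0,0,-100],[0,0,0]],[[0,0,-140],[0,0,0]],[[0,0,-170],[0,0,0]],[[30,0,-180],[0,0,0]],[[70,0,-180],[0,0,0]],[[110,0,-180],[0,0,0]],[[130,0,-180],[0,0,0]]]'
python3 -m pendant '[[[0,-50,0],[0,0,0]],[[0,-100,0],[0,0,0]],[[0,-150,0],[0,0,0]],[[0,-150,0],[0,0,0]],[[0,-150,0],[0,0,0]],[[0,-150,0],[0,0,0]]]'
python3 -c "
from h import *
c=cap('top','top3');b=cap('scene','sc3')
f=cv2.imread('pics/top3.png')[90:200,200:480];g=cv2.imread('pics/sc3.png')[190:370,120:500]
cv2.imwrite('pics/v3.png',np.vstack([cv2.resize(f,(600,236)),cv2.resize(g,(600,284))]))"
```

```text
time_s: 11.05
tcp_pos: [0.5359, -0.0068, 0.0932]
ee_rot: [[-1.0, -0.029, 0.0], [-0.029, 1.0, 0.0], [-0.0, 0.0, -1.0]]
wrist_force: [-0.7, 0.5, 0.8]
gripper_width: 0.578
gripper_force: 0.0
time_s: 12.05
tcp_pos: [0.4027, -0.0112, 0.2739]
ee_rot: [[-1.0, -0.029, 0.0], [-0.029, 1.0, 0.001], [-0.0, 0.001, -1.0]]
wrist_force: [-0.7, -0.8, 0.4]
gripper_width: 0.599
gripper_force: 0.0
time_s: 12.65
tcp_pos: [0.41, -0.16, 0.2736]
ee_rot: [[-1.0, -0.029, 0.0], [-0.029, 1.0, 0.0], [-0.0, 0.0, -1.0]]
wrist_force: [-1.1, -0.1, -0.3]
gripper_width: 0.6
gripper_force: 0.0
```

View pics/v3.png

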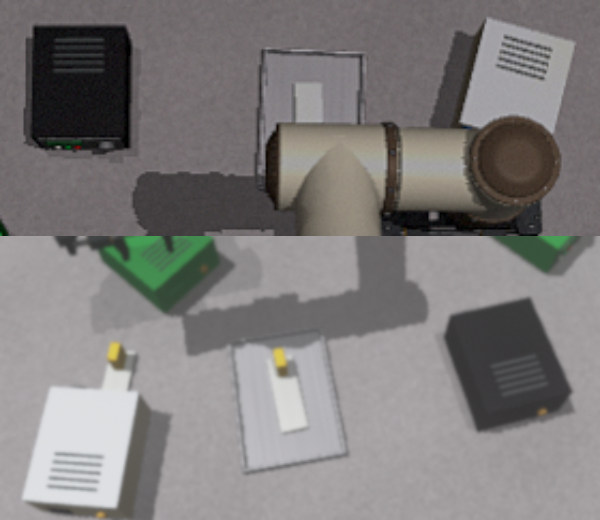

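The plate lies flat in the tray at (287,395), with its fin at (281,362). The black unit at (85,88) and the cream unit at (518,75), still on its plate, have not visibly moved. I'm handing the job in.

```bash
python3 -c "
from station import r
print(r.finish_job())"
```

```text
the job is handed in; nothing more can be done
None
```

I drew the plate out from under the black unit, laid it flat in the tray and released it. In the final pictures neither unit has visibly moved, and the cream one is still on its plate. I handed the job in at about 12.7 s; no verdict came back.

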